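# Unclip the label press, slide out the test panel and lay it in the tray

### The job

The dwell time is up: pull the round handle of the label press's clamp bar up out of its two spring clips and swing the bar back until it stays open by itself. Then slide the test panel forward out of its channel, pressing on it only lightly because the label is fresh, and lay it gently, flat and label side up, on the floor of the sample tray beside the panel that is already there. Leave the bar open and the things standing about where they are.

Things in the scene. Friction and masses are not known exactly. Their poses are not given: they have to be found in the camera images.
- press: Label press, fixed: plywood board 172 x 150 x 12 mm on screw feet. Origin under the board below the middle of the bed, 3 to 10 mm above the table as the feet are set; x points from its front (open channel end, facing the robot) to its back (hinge), y to the left, z up. Aluminium bed 70 mm wide, top at z = 34 mm, from x = -65 to +71 mm. Hinge lugs at x = 62, y = +-52, up to z = 82 mm. Nothing stands in front of it.
- channel_mouth (a point): Middle of the channel's floor at the front edge of the bed (x = -65, z = 34 mm of the press). The channel is 54 mm wide between two rails 8 mm wide, whose tops are at z = 42 mm; it is open at this front end and closed by a stop at x = 65 mm.
- lip_mid (a point): Middle of the channel between the front ends of two steel hold-down lips (x = 17, z = 42 mm of the press). From here to the back a lip 4 mm thick lies on each rail and reaches 6 mm in over the channel, so there the panel can slide but not be lifted.
- clip_left (a point): Where the handle rod's centre sits in the left of the two sprung C-shaped steel clips (x = -48, y = 52, z = 70 mm of the press; the right one at y = -52). They open upwards, are 12 mm wide and end at z = 80 mm, on posts 24 x 16 mm.
- clamp_bar (a joint): Clamp bar angle in rad: 0 = shut, level, its rubber foot on the panel and its handle snapped into the clips; grows as the handle swings up and back; 1.95 = open at the stop, leaning back. Pulling it out of the clips takes about 14 N and ends with a snap; then only its weight (0.28 kg) is felt. Let go below about 1.6 it falls shut, beyond 1.75 it falls open to the stop.
- bar_handle (a point): Middle of the clamp bar's handle: a level round steel rod, 10 mm diameter, 120 mm long, parallel to the press's y, 110 mm from the hinge line; shut, at x = -48, z = 70 mm of the press. Between the side arms (10 mm square, y = +-40 mm) 70 mm of it is bare; it can turn in a grip as the bar swings. When shut, the panel's top is 30 mm below its centre and a cross beam begins 35 mm behind it.
- bar_hinge (a point): Middle of the clamp bar's hinge line, parallel to the press's y axis, at x = 62, z = 70 mm of the press. Fully open, the bar's beam, rubber foot and handle stand above and behind x = 45 mm of the press, up to z = 185 mm.
- panel_center (a point): Centre of the test panel to take out: flat blue plastic sheet 130 x 50 x 6 mm, about 60 g, pale label on top; x along its length, z up. In the channel it has 2 mm play each side, lies 2 mm below the rail tops, front end level with the bed's, so its edges cannot be gripped. Slides easily: a fingertip pressing 4 to 10 N drags it; over 40 N spoils the label. Clear of the lips after 50 mm; tips off if over half overhangs.
- panel: The same panel as a whole; origin at the centre of its underside, 3 mm below panel_center, same axes.
- tray: Open sample tray of grey plastic, fixed to the table: outside 194 (x) x 190 (y) x 22 mm, walls 4 mm, floor 4 mm thick. Origin at the centre of its underside; axes along its sides, z up. The half on its +y side is free: a clear place about 120 mm wide, between y = -28 and +91 mm.
- old_panel_center (a point): Centre (half-way up) of an earlier panel of the same size and look, lying flat in the tray along x, at about y = -55 mm of the tray.
- timer: Wind-up timer, 63 mm in diameter, 42 mm high, a bystander; origin at the centre of its underside.
- cap: Black screw cap, 33 mm in diameter, 26 mm high, a bystander; origin at the centre of its underside.
- marker: Felt marker, 144 x 15 x 17 mm, lying on the table, a bystander; origin under its middle.

How it is judged:
By the outcome, as a careful person would: the job done as asked, in the order asked, and still so for the second after the job is handed in, with the robot touching nothing.
It also fails if it takes over 72 s, if anything falls off the work surface, if the arm or the gripper's body presses on something with over 40 N, if the wrist force passes 120 N, or if a joint passes its speed limit or range.

### The arm

A 6-joint arm with a two-finger parallel gripper is mounted at the origin on a cart in front of the work surface, level with it; the furniture and walls round the work are solid. World frame = base frame: x ahead of the robot, y to its left, z up, the work surface at z = 0. Lengths are in m, angles in rad, forces in N, time in s.
With the tool pointing down it reaches from about 0.425 to 0.925 m from the base axis. Payload 12.5 kg.
Tool frame: the origin (TCP) lies between the finger pads; the fingertips stand tip_reach ahead of it and the grasp point (between the pads) is the TCP (tip_reach is the distance from the TCP to the fingertips, in m); z points along the fingers, y is the line along which they close (so a half turn about z gives the same grasp; the last joint's range is limited). The gripper opens to 85 mm and grips with 20 to 120 N. Pads are 22 mm wide; open, the fingers measure 114 mm over their backs; the gripper's body (76 mm by 85 mm) begins 54 mm behind the grasp point. The pads swing forward as they close: fully open they stand 13 mm farther back than shut.
Start: joints at [1.188, 0.491, 1.559, -0, 1.092, -0.106], TCP at [0.171, 0.601, 0.25] pointing down, gripper open.
Joint ranges: [-3.1, 3.1], [-0.84, 2.19], [0.05, 2.79], [-1.13, 4.28], [0.06, 2.93], [-2.69, 2.69]. Speed limits (rad/s): [2.22, 2.22, 2.79, 3.14, 3.14, 3.14].

### API

Orientations are given as a unit quaternion [x, y, z, w].
In Python, from bench import * gives the robot as it stands.
- The arm moves only by the tool servo_tool, never from a script. Its argument "commands" is a list of rows, each a list of 2 entries, a list of its own where there are three numbers: the shift along the tool's x, y, z in m, then the turn about the tool's z in rad. In form: [[[x, y, z], twist], ...]. A call has 1 to 12 rows; each row is the pose to reach, as a shift and turn from the pose commanded when the call began, along the tool's axes at that moment; what a row does not reach only later rows make up. A row lasts 1/10 s, in which the tool goes at most 50 mm and 8.59 degrees, less where a joint would pass 70% of its speed; a pose out of reach is approached as far as the arm can. A call with a gripper value outside its range is refused whole. "jaw" is the closure, from -1 (fully open) to 1 (shut), set as the call begins (left out, the last holds). The fingers move at their own pace and stop on an object; "force" is the grip in N (left out, the last holds). Time passes only in rows, so rows that repeat a pose let the fingers close. It gives the time, the measured TCP pose, the force, the opening and the grip force at its end, in the units of the state.
- get_state(): the state, without advancing time (a new reading comes with each control period).
- read_camera(name): name is "side" or "top" or "wrist"; returns the picture (420x560x3 uint8, blue, green, red); there is no depth.
- get_calibration(name): a dict with "mtx" (3x3 intrinsics, pixels), "D" ([k1, k2, p1, p2, k3] as OpenCV has them; the pictures are not rectified), "pose" (4x4, takes a point from camera to world coordinates). Camera axes: x right, y down, z forward; pixel columns grow to the right and rows downward; lengths in m; the calibration is good to about 2 mm. A picture is of the moment at which its call begins: read the wrist's pose just before it. get_calibration takes no time and is no camera call; for the wrist camera it gives the pose at the moment of the call.
- close_job(): hands the job in; it is judged then, once.
The state is a dict: "time": time; "joint_pos": joint angles; "qvel": joint speeds; "joint_torque": joint torques, N m; "tcp_pos": TCP position; "orientation": TCP orientation; "contact_force": force on the tool from outside, world axes, zero at the start; "ft_torque": the same for the moment, N m; "width": finger opening in m; "grip_force": force on a finger pad.
Only numpy, scipy, OpenCV 4.12 (cv2) and the standard library are available. Lean on these libraries where they do the work, as an engineer would, in place of code of your own. Each camera call takes 0.05 s, during which the arm holds its last target. There are 200 camera calls.

## Working session

There is one attempt and no reset: what is moved stays moved. The work goes in short steps, Python scripts to look and compute and a tool call to move; the robot and the scene stay as the last step left them, time stands still between calls to the robot, and variables do not carry over. Pictures are saved under pics/ and viewed, at most 10 in all, crops included, and the job is handed in when it is done.

Besides the shell and the picture viewer there is one more tool, called after "Emit:" as a command line: name --argument value ..., lists and objects as JSON in quotes. servo_tool: Moves the arm, as the interface text tells. Its arguments: {"type":"object","properties":{"commands":{"type":"array","items":{"type":"array"}},"jaw":{"type":"number"},"force":{"type":"number"}},"required":["commands"]}

```bash
mkdir -p pics; ls; python3 - <<'E'
from bench import *
import cv2,numpy as np
s=get_state(); print(s)
a=read_camera("top");b=read_camera("side")
cv2.imwrite("pics/top0.png",a);cv2.imwrite("pics/side0.png",b)
for n in("top","side","wrist"):
    c=get_calibration(n);print(n,np.round(c["mtx"],1).tolist(),np.round(c["D"],3),np.round(c["pose"],3).tolist())
E
```

```text
pics
{'time': 0.0, 'joint_pos': array([ 1.18841249e+00,  4.91592044e-01,  1.55946175e+00,  1.57677822e-05,
        1.09170519e+00, -1.05601437e-01]), 'qvel': array([-1.03160938e-03, -3.08541818e-05, -1.34364821e-03, -8.83668418e-04,
       -1.35901839e-03, -8.03232087e-04]), 'joint_torque': array([-6.99173070e-04, -6.18457389e+01, -2.61594272e+01, -1.50667915e-04,
        4.04892678e-03, -1.53709544e-05]), 'tcp_pos': array([0.17068599, 0.6010239 , 0.24970331]), 'orientation': array([ 1.37953456e-01,  9.90438541e-01, -5.64201387e-04, -1.47667044e-04]), 'contact_force': array([-0.61599482, -0.47684845,  0.07708237]), 'ft_torque': array([-0.02250715,  0.00204723,  0.01616678]), 'grip_force': 0.0, 'width': 0.08521567882383113}
top [[462.5, 0.0, 275.7], [0.0, 462.5, 210.8], [0.0, 0.0, 1.0]] [-0.015  0.     0.     0.     0.   ] [[-0.004, -0.995, 0.103, 0.491], [-0.999, 0.0, -0.036, 0.101], [0.035, -0.103, -0.994, 1.036], [0.0, 0.0, 0.0, 1.0]]
side [[441.9, 0.0, 278.0], [0.0, 441.9, 207.1], [0.0, 0.0, 1.0]] [-0.138  0.     0.     0.     0.   ] [[0.855, -0.305, 0.419, 0.219], [-0.518, -0.528, 0.672, -0.476], [0.016, -0.792, -0.61, 0.592], [0.0, 0.0, 0.0, 1.0]]
wrist [[312.0, 0.0, 283.9], [0.0, 312.0, 214.5], [0.0, 0.0, 1.0]] [0.007 0.    0.    0.    0.   ] [[0.274, 0.927, 0.257, 0.105], [0.962, -0.263, -0.075, 0.62], [-0.002, 0.268, -0.963, 0.374], [0.0, 0.0, 0.0, 1.0]]
```

View pics/top0.png

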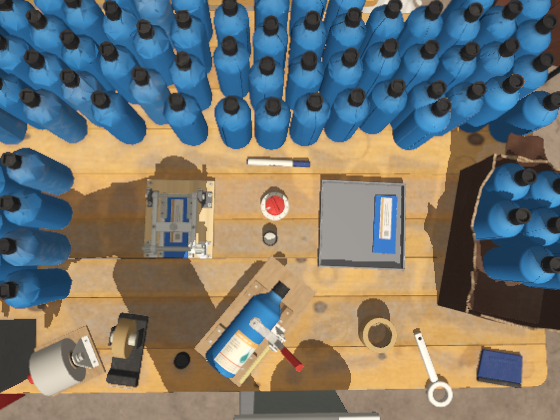

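View pics/side0.png

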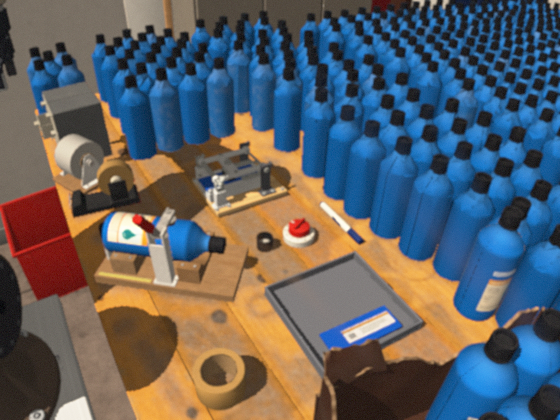

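The top view shows the press at about (180,220), the timer at (275,206), the cap at (270,237), the marker at (278,162), and the tray at (362,224) with the old panel at (384,224). The side view shows the press near (240,180) and the tray near (345,310). Next I'll enlarge the press and measure it.

```bash
cat > h.py <<'E'
from bench import *
import cv2,numpy as np
def ray(n,px,c=None):
    c=c or get_calibration(n)
    u=cv2.undistortPoints(np.array(px,float).reshape(-1,1,2),np.array(c["mtx"]),np.array(c["D"])).reshape(-1,2)
    T=np.array(c["pose"]); d=np.c_[u,np.ones(len(u))]@T[:3,:3].T
    return T[:3,3],d
def plane(n,px,z,c=None):
    o,d=ray(n,px,c); return o+d*((z-o[2])/d[:,2])[:,None]
def proj(n,P,c=None):
    c=c or get_calibration(n); T=np.linalg.inv(np.array(c["pose"]))
    return cv2.projectPoints(np.array(P,float).reshape(-1,1,3),cv2.Rodrigues(T[:3,:3])[0],T[:3,3],np.array(c["mtx"]),np.array(c["D"]))[0].reshape(-1,2)
E
python3 - <<'E'
from h import *
a=cv2.imread("pics/top0.png");b=cv2.imread("pics/side0.png")
A=cv2.resize(a[165:270,135:225],None,fx=5.5,fy=5.5,interpolation=cv2.INTER_CUBIC)
cv2.imwrite("pics/c1.png",A)
B=cv2.resize(b[135:220,190:300],None,fx=7,fy=7,interpolation=cv2.INTER_CUBIC)
cv2.imwrite("pics/c2.png",B)
# tray: outer rim corners in the top view
g=cv2.cvtColor(a,cv2.COLOR_BGR2HSV)
m=((g[...,1]<60)&(g[...,2]<170)).astype(np.uint8); m[:, :300]=0;m[:,425:]=0;m[:165]=0;m[285:]=0
blue=cv2.inRange(g,(100,120,60),(125,255,255))
r=blue.copy();r[:, :365]=0;r[:,412:]=0;r[:185]=0;r[265:]=0
for nm,k,z in(("tray",m,.022),("old",r,.010)):
    cs=cv2.findContours(k,cv2.RETR_EXTERNAL,cv2.CHAIN_APPROX_NONE)[0];c=max(cs,key=cv2.contourArea)
    bx=cv2.boxPoints(cv2.minAreaRect(c)); P=plane("top",bx,z)
    print(nm,bx.round(1).tolist(),P.round(4).tolist(),P.mean(0).round(4))
    print(np.linalg.norm(P-np.roll(P,1,0),axis=1).round(4))
E
```

```text
tray [[317.3999938964844, 266.20001220703125], [320.3999938964844, 179.1999969482422], [407.0, 182.3000030517578], [404.0, 269.29998779296875]] [[0.475, -0.0256, 0.022], [0.6676, -0.035, 0.022], [0.6612, -0.2303, 0.022], [0.4673, -0.217, 0.022]] [ 0.5678 -0.127   0.022 ]
[0.1916 0.1928 0.1954 0.1943]
old [[372.5, 252.1999969482422], [375.0, 194.60000610351562], [396.8999938964844, 195.60000610351562], [394.3999938964844, 253.1999969482422]] [[0.5052, -0.1509, 0.01], [0.6348, -0.16, 0.01], [0.6327, -0.21, 0.01], [0.5028, -0.2003, 0.01]] [ 0.5689 -0.1803  0.01  ]
[0.0494 0.13   0.0501 0.1302]
```

View pics/c1.png

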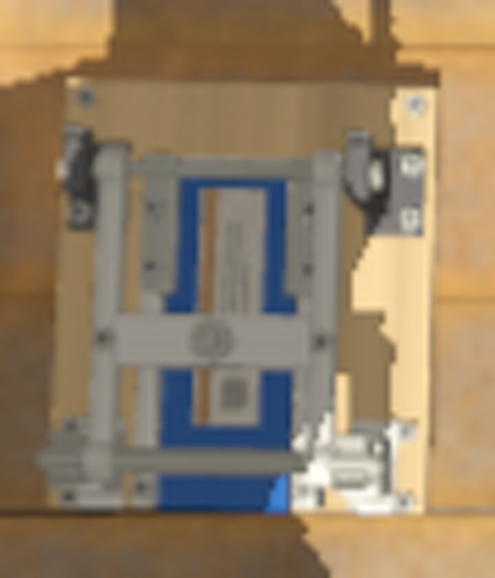

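View pics/c2.png

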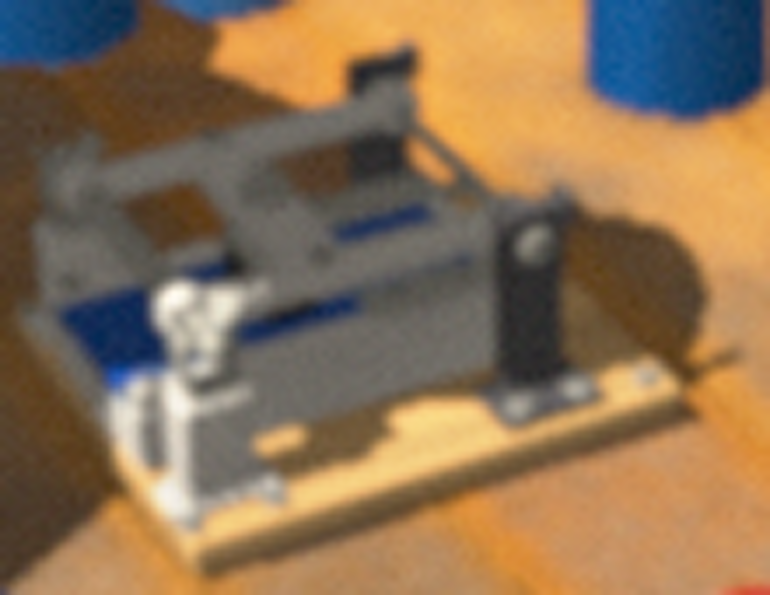

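```bash
python3 - <<'E'
from h import *
f=lambda p:np.array(p)/5.5+np.array([135,165])-.4
g=lambda p:np.array(p)/7+np.array([190,135])-.4
b=plane("top",f([[50,512],[430,512],[437,85],[68,80]]),.018);print("board",b.round(4).tolist(),np.linalg.norm(b-np.roll(b,1,0),axis=1).round(4))
r=plane("top",f([[98,460],[312,460]]),.076);print("rod@arms",r.round(4).tolist())
r=plane("top",f([[110,165],[327,165]]),.076);print("hinge@arms",r.round(4).tolist())
r=plane("top",f([[158,508],[290,508]]),.046);print("panel front",r.round(4).tolist())
r=plane("top",f([[182,178],[287,178],[290,445],[160,445]]),.046);print("panel sides",r.round(4).tolist())
print("side board",plane("side",g([[203,555],[690,388]]),.018).round(4).tolist())
print("side hinge pin", plane("side",g([[535,242]]),.076).round(4))
E
```

```text
board [[0.4949, 0.3524, 0.018], [0.4944, 0.2028, 0.018], [0.6659, 0.2017, 0.018], [0.6677, 0.3496, 0.018]] [0.1728 0.1496 0.1715 0.1479]
rod@arms [[0.514, 0.3208, 0.076], [0.5138, 0.2412, 0.076]]
hinge@arms [[0.6252, 0.3188, 0.076], [0.6252, 0.2372, 0.076]]
panel front [[0.4962, 0.3043, 0.046], [0.4961, 0.2537, 0.046]]
panel sides [[0.6242, 0.2976, 0.046], [0.6243, 0.2569, 0.046], [0.5203, 0.2541, 0.046], [0.5204, 0.304, 0.046]]
side board [[0.4942, 0.1986, 0.018], [0.6659, 0.1987, 0.018]]
side hinge pin [[0.6208 0.22   0.076 ]]
```

```bash
cat >> h.py <<'E'
from scipy.spatial.transform import Rotation as R
def shift(target,yaw_y=None):
    "world target -> tool shift; yaw_y: wanted world angle of the tool's y axis"
    s=get_state(); r=R.from_quat(s["orientation"]); M=r.as_matrix()
    print("shift",(M.T@(np.array(target)-s["tcp_pos"])).round(4), "ang_y",np.arctan2(M[1,1],M[0,1]).round(4))
    if yaw_y is not None: print("twist",-((yaw_y-np.arctan2(M[1,1],M[0,1])+np.pi)%(2*np.pi)-np.pi))
E
python3 - <<'E'
from h import *
import bench
print([k for k in dir(bench) if not k.startswith('_')], getattr(bench,'tip_reach',None))
shift([.514,.281,.24],-.015)
E
```

```text
['MotionError', 'close_job', 'get_calibration', 'get_state', 'read_camera', 'tip_reach'] 0.019
shift [-0.4177 -0.214   0.0099] ang_y 1.294
twist 1.3089985188813404
```

Emit:
servo_tool --commands '[[[-0.035, -0.018, 0], 0.11], [[-0.07, -0.036, 0], 0.22], [[-0.105, -0.054, 0], 0.33], [[-0.14, -0.072, 0], 0.44], [[-0.18, -0.09, 0], 0.55], [[-0.215, -0.11, 0], 0.66], [[-0.25, -0.13, 0], 0.77], [[-0.29, -0.15, 0], 0.88], [[-0.33, -0.17, 0], 1.0], [[-0.365, -0.19, 0], 1.12], [[-0.4, -0.205, 0.005], 1.23], [[-0.418, -0.214, 0.01], 1.309]]' --jaw 0.2 --force 60

```text
time: 1.3
tcp_pos: [0.5163, 0.2791, 0.2399]
orientation: [0.715, 0.7, 0.0, 0.0]
contact_force: [-0.3, 0.6, -0.2]
width: 0.034
grip_force: 0.0
```

Emit:
servo_tool --commands '[[[0, 0, 0], 0], [[0, 0, 0], 0], [[0, 0, 0], 0]]'

```text
time: 1.6
tcp_pos: [0.5137, 0.2818, 0.2404]
orientation: [0.712, 0.703, -0.0, -0.0]
contact_force: [-0.0, 0.6, 0.3]
width: 0.0341
grip_force: 0.0
```

```bash
python3 - <<'E'
from h import *
s=get_state();print(s["time"],s["tcp_pos"],s["width"],s["contact_force"])
c=get_calibration("wrist");a=read_camera("wrist");cv2.imwrite("pics/w1.png",a)
np.save("w1.npy",c["pose"]);print(np.round(c["pose"],3).tolist())
shift([.514,.281,.24],-.015)
E
```

```text
1.6 [0.51372756 0.28179684 0.24041865] 0.03406792697537298 [-0.03059092  0.62177822  0.32890242]
[[1.0, -0.013, -0.004, 0.514], [-0.013, -0.963, -0.269, 0.35], [-0.001, 0.269, -0.963, 0.365], [0.0, 0.0, 0.0, 1.0]]
shift [-0.0009  0.0003  0.0005] ang_y -0.0128
twist 0.002193968464717422
```

View pics/w1.png

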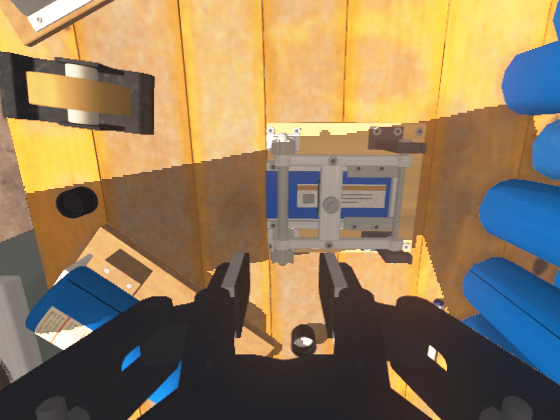

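```bash
python3 - <<'E'
from h import *
from scipy.optimize import brentq
a=cv2.imread("pics/w1.png");c=get_calibration("wrist");c["pose"]=np.load("w1.npy")
cv2.imwrite("pics/w1c.png",cv2.resize(a[115:275,255:435],None,fx=4,fy=4,interpolation=cv2.INTER_CUBIC)[:600])
f=lambda z:(lambda P:np.linalg.norm(P[0]-P[1])-.12)(plane("wrist",[[283,136],[283,262]],z,c))
z=brentq(f,0,.15);print(z,plane("wrist",[[283,136],[283,262]],z,c).round(4).tolist())
for zz in(.073,.076,.08):print(plane("wrist",[[283,136],[283,262]],zz,c).round(4).tolist())
E
```

```text
0.0821602503605679 [[0.5132, 0.3424, 0.0822], [0.5115, 0.2224, 0.0822]]
[[0.5132, 0.3422, 0.073], [0.5114, 0.2183, 0.073]]
[[0.5132, 0.3422, 0.076], [0.5115, 0.2196, 0.076]]
[[0.5132, 0.3423, 0.08], [0.5115, 0.2214, 0.08]]
```

View pics/w1c.png

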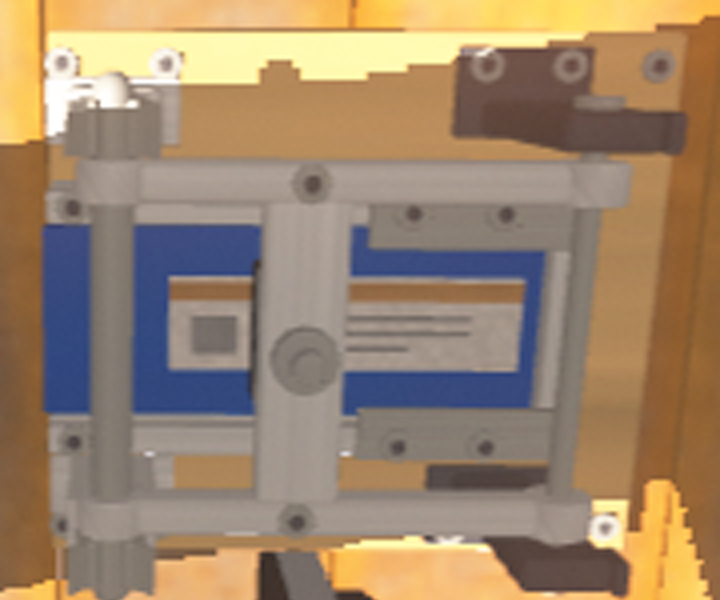

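The wrist crop shows the rod at column 283, rows about 134 to 264. That puts its middle near (0.5125, 0.281), and the gap between the fingers is centred on it. I'll go down with a narrow opening.

Emit:
servo_tool --commands '[[[-0.0005, -0.001, 0.02], 0], [[-0.0005, -0.001, 0.04], 0], [[-0.0005, -0.001, 0.06], 0], [[-0.0005, -0.001, 0.08], 0], [[-0.0005, -0.001, 0.1], 0], [[-0.0005, -0.001, 0.12], 0], [[-0.0005, -0.001, 0.13], 0], [[-0.0005, -0.001, 0.14], 0], [[-0.0005, -0.001, 0.148], 0], [[-0.0005, -0.001, 0.155], 0], [[-0.0005, -0.001, 0.162], 0], [[-0.0005, -0.001, 0.162], 0]]' --jaw 0.4

```text
time: 2.85
tcp_pos: [0.5132, 0.2806, 0.0776]
orientation: [0.712, 0.702, -0.0, -0.0]
contact_force: [-0.2, 0.7, 0.1]
width: 0.0258
grip_force: 0.0
```

Emit:
servo_tool --commands '[[[0, 0, 0], 0], [[0, 0, 0], 0], [[0, 0, 0], 0], [[0, 0, 0], 0], [[0, 0, 0], 0], [[0, 0, 0], 0]]' --jaw 1

```text
time: 3.45
tcp_pos: [0.5124, 0.2807, 0.0786]
orientation: [0.712, 0.702, -0.001, -0.001]
contact_force: [-6.5, 1.1, 1.5]
width: 0.0075
grip_force: 58.5
```

Emit:
servo_tool --commands '[[[0, 0, -0.002], 0], [[0, 0, -0.004], 0], [[0, 0, -0.006], 0], [[0, 0.0005, -0.008], 0], [[0, 0.0005, -0.01], 0], [[0, 0.0005, -0.012], 0]]'

```text
time: 4.05
tcp_pos: [0.513, 0.2806, 0.0907]
orientation: [0.712, 0.702, -0.001, -0.001]
contact_force: [-6.7, 3.1, -6.0]
width: 0.0077
grip_force: 59.8
```

```bash
python3 - <<'E'
from h import *
s=get_state();print(s["tcp_pos"],s["width"],s["contact_force"],s["grip_force"])
c=get_calibration("wrist");a=read_camera("wrist");cv2.imwrite("pics/w2.png",a)
E
```

```text
[0.51296751 0.28062875 0.0907094 ] 0.007727201978107506 [-6.66392864  3.06169839 -5.97187232] 59.755282402038574
```

View pics/w2.png

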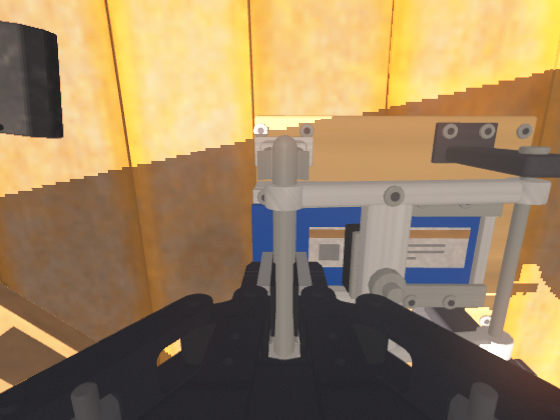

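The wrist view shows the rod (column 285) between the pads, out of its clips and with the foot lifted. Now I'll swing it along the arc.

Emit:
servo_tool --commands '[[[0, 0.002, -0.011], 0], [[0, 0.0042, -0.0205], 0], [[0, 0.008, -0.0308], 0], [[0, 0.0128, -0.0407], 0], [[0, 0.0185, -0.0501], 0], [[0, 0.0252, -0.0589], 0], [[0, 0.0327, -0.0669], 0], [[0, 0.0409, -0.0742], 0], [[0, 0.0499, -0.0806], 0], [[0, 0.0594, -0.086], 0], [[0, 0.0594, -0.086], 0]]'

```text
time: 5.2
tcp_pos: [0.5741, 0.2797, 0.1805]
orientation: [0.712, 0.702, 0.002, 0.001]
contact_force: [-12.9, -2.8, 22.3]
width: 0.0081
grip_force: 61.2
```

Emit:
servo_tool --commands '[[[0, 0.0002, -0.0034], 0], [[0, 0.0102, -0.0079], 0], [[0, 0.0207, -0.0114], 0], [[0, 0.0314, -0.0138], 0], [[0, 0.0423, -0.0151], 0], [[0, 0.0423, -0.0151], 0]]'

```text
time: 5.8
tcp_pos: [0.6185, 0.2789, 0.1939]
orientation: [0.713, 0.702, 0.002, 0.001]
contact_force: [-1.9, -1.6, 10.1]
width: 0.0075
grip_force: 59.5
```

Emit:
servo_tool --commands '[[[0, 0.0055, -0.0018], 0], [[0, 0.011, -0.0018], 0], [[0, 0.0165, -0.0015], 0], [[0, 0.022, -0.0009], 0], [[0, 0.0275, 0], 0], [[0, 0.0328, 0.0011], 0], [[0, 0.038, 0.0025], 0], [[0, 0.038, 0.0025], 0]]'

```text
time: 6.6
tcp_pos: [0.6552, 0.2787, 0.1894]
orientation: [0.712, 0.702, 0.001, 0.001]
contact_force: [2.0, -0.4, 4.2]
width: 0.0073
grip_force: 59.9
```

Emit:
servo_tool --commands '[[[0, 0.003, 0], 0], [[0, 0.006, 0], 0], [[0, 0.006, 0], 0], [[0, 0.006, 0], 0]]' --jaw 0.2

```text
time: 7.0
tcp_pos: [0.6597, 0.2784, 0.1886]
orientation: [0.712, 0.702, -0.0, -0.0]
contact_force: [-0.2, -0.4, 0.5]
width: 0.0342
grip_force: 0.0
```

Emit:
servo_tool --commands '[[[0, 0, -0.01], 0], [[0, 0, -0.025], 0], [[0, 0, -0.045], 0], [[0, 0, -0.065], 0], [[0, -0.03, -0.07], 0], [[0, -0.07, -0.07], 0], [[0, -0.11, -0.07], 0], [[0, -0.15, -0.07], 0], [[0, -0.17, -0.06], 0], [[0, -0.185, -0.04], 0], [[0, -0.185, -0.03], 0], [[0, -0.185, -0.03], 0]]'

```text
time: 8.2
tcp_pos: [0.4749, 0.2813, 0.2189]
orientation: [0.712, 0.702, -0.0, -0.0]
contact_force: [0.3, 0.5, 0.8]
width: 0.0339
grip_force: 0.0
```

```bash
python3 - <<'E'
from h import *
s=get_state();print(s["time"],s["tcp_pos"],s["width"],s["contact_force"],s["grip_force"])
c=get_calibration("wrist");np.save("w3.npy",c["pose"]);a=read_camera("wrist");cv2.imwrite("pics/w3.png",a)
b=read_camera("side");cv2.imwrite("pics/s3.png",b)
B=cv2.resize(b[110:220,190:300],None,fx=3.8,fy=3.8)
cv2.imwrite("pics/m3.png",np.hstack([cv2.resize(a,(380,285)),B[:285]]) if 0 else np.hstack([a[:, 180:560],B[:420]]))
E
```

```text
8.2 [0.47493481 0.2813177  0.21891606] 0.03388841459024559 [0.34521492 0.50789282 0.80143379] 0.0Traceback (most recent call last):
  File "<stdin>", line 6, in <module>
    return _nx.concatenate(arrs, 1, dtype=dtype, casting=casting)
           ~~~~~~~~~~~~~~~^^^^^^^^^^^^^^^^^^^^^^^^^^^^^^^^^^^^^^^
ValueError: all the input array dimensions except for the concatenation axis must match exactly, but along dimension 0, the array at index 0 has size 420 and the array at index 1 has size 418
```

```bash
python3 - <<'E'
from h import *
a=cv2.imread("pics/w3.png");b=cv2.imread("pics/s3.png")
cv2.imwrite("pics/m3.png",np.hstack([a[:,180:560],cv2.resize(b[110:220,190:300],(420,420))]))
E
```

```text
(no output)
```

View pics/m3.png

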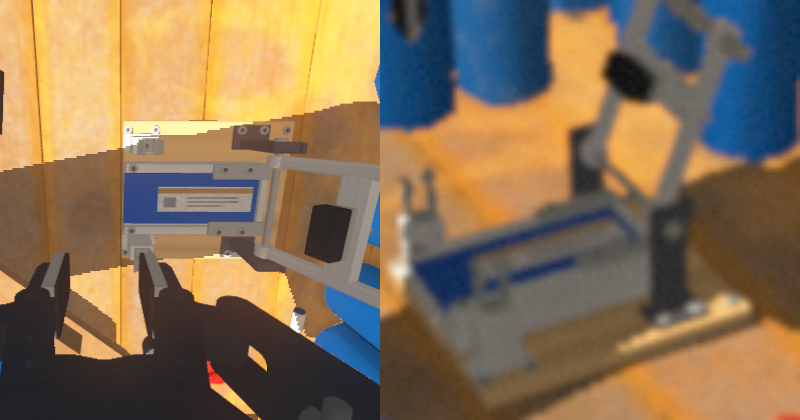

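The picture shows the bar leaning back and open by itself, and the panel exposed with its front edge at column 304 of the full frame. Next I'll measure the panel.

```bash
python3 - <<'E'
from h import *
a=cv2.imread("pics/w3.png");c=get_calibration("wrist");c["pose"]=np.load("w3.npy")
m=cv2.inRange(cv2.cvtColor(a,cv2.COLOR_BGR2HSV),(100,120,40),(130,255,255));m[:160]=0;m[235:]=0;m[:,:295]=0;m[:,445:]=0
m=cv2.morphologyEx(m,cv2.MORPH_CLOSE,np.ones((25,25)))
for col in(308,320,335,350,365):
    r=np.where(m[:,col])[0];r=r[(r>165)&(r<228)]
    P=plane("wrist",[[col,r.min()-.5],[col,r.max()+.5]],.047,c);print(col,r.min(),r.max(),P[:,:2].round(4).tolist())
for row in(185,200,215):
    q=np.where(m[row])[0];print(row,plane("wrist",[[q.min()-.5,row],[q.max()+.5,row]],.047,c).round(4).tolist())
shift([.5455,.2805,.12],np.pi/2-.014)
E
```

```text
308 174 222 [[0.4977, 0.3066], [0.498, 0.2578]]
320 174 222 [[0.5091, 0.3064], [0.5099, 0.2577]]
335 174 222 [[0.5234, 0.3062], [0.5248, 0.2574]]
350 174 222 [[0.5376, 0.306], [0.5397, 0.2572]]
365 174 222 [[0.5519, 0.3057], [0.5545, 0.257]]
185 [[0.4944, 0.2956, 0.047], [0.6218, 0.2936, 0.047]]
200 [[0.4935, 0.2808, 0.047], [0.6216, 0.2789, 0.047]]
215 [[0.4935, 0.2657, 0.047], [0.6214, 0.2637, 0.047]]
shift [0.0001 0.0696 0.0997] ang_y -0.0153
twist -1.572108809210854
```

Emit:
servo_tool --commands '[[[0, 0.01, 0.01], -0.14], [[0, 0.02, 0.02], -0.28], [[0, 0.03, 0.03], -0.42], [[0, 0.04, 0.045], -0.56], [[0, 0.05, 0.06], -0.7], [[0, 0.06, 0.075], -0.84], [[0, 0.0675, 0.09], -0.98], [[0, 0.0675, 0.1], -1.12], [[0, 0.0675, 0.11], -1.26], [[0, 0.0675, 0.12], -1.4], [[0, 0.0675, 0.125], -1.572], [[0, 0.0675, 0.128], -1.572]]' --jaw 1

```text
time: 9.5
tcp_pos: [0.5432, 0.2802, 0.0909]
orientation: [0.006, 1.0, 0.0, 0.0]
contact_force: [0.8, 0.3, 0.6]
width: 0.0
grip_force: 0.0
```

Emit:
servo_tool --commands '[[[0, 0, 0.004], 0], [[0, 0, 0.008], 0], [[0, 0, 0.012], 0], [[0, 0, 0.014], 0], [[0, 0, 0.016], 0], [[0, 0, 0.018], 0], [[0, 0, 0.018], 0]]'

```text
time: 10.2
tcp_pos: [0.542, 0.2802, 0.0727]
orientation: [0.007, 1.0, -0.0, -0.0]
contact_force: [0.1, -0.2, -0.2]
width: 0.0
grip_force: 0.0
```

Emit:
servo_tool --commands '[[[0, 0, 0.001], 0], [[0, 0, 0.002], 0], [[0, 0, 0.003], 0], [[0, 0, 0.004], 0], [[0, 0, 0.004], 0]]'

```text
time: 10.7
tcp_pos: [0.542, 0.2802, 0.0688]
orientation: [0.007, 1.0, -0.0, -0.0]
contact_force: [0.3, 0.8, -0.2]
width: -0.0
grip_force: 0.0
```

Emit:
servo_tool --commands '[[[0, 0, 0.001], 0], [[0, 0, 0.002], 0], [[0, 0, 0.002], 0]]'

```text
time: 11.0
tcp_pos: [0.542, 0.2802, 0.0668]
orientation: [0.007, 1.0, -0.0, -0.0]
contact_force: [0.1, -0.9, 0.4]
width: -0.0001
grip_force: 0.0
```

Emit:
servo_tool --commands '[[[0, 0, 0.0007], 0], [[0, 0, 0.0014], 0], [[0, 0, 0.0014], 0]]'

```text
time: 11.3
tcp_pos: [0.5421, 0.2802, 0.0654]
orientation: [0.007, 1.0, 0.0, -0.0]
contact_force: [-0.0, 0.3, 0.3]
width: -0.0003
grip_force: 0.0
```

Emit:
servo_tool --commands '[[[0, 0, 0.0007], 0], [[0, 0, 0.0014], 0], [[0, 0, 0.0014], 0]]'

```text
time: 11.6
tcp_pos: [0.5421, 0.2802, 0.064]
orientation: [0.007, 1.0, 0.0, -0.0]
contact_force: [-0.6, -0.1, 0.4]
width: 0.0003
grip_force: 0.0
```

Emit:
servo_tool --commands '[[[0, 0, 0.0007], 0], [[0, 0, 0.0014], 0], [[0, 0, 0.0014], 0]]'

```text
time: 11.9
tcp_pos: [0.5422, 0.2803, 0.0631]
orientation: [0.007, 1.0, 0.0, 0.0]
contact_force: [-2.3, -0.7, 4.4]
width: -0.0003
grip_force: 2.2
```

Emit:
servo_tool --commands '[[[0, 0, 0.0003], 0], [[0.002, 0, 0.0003], 0], [[0.004, 0, 0.0003], 0], [[0.007, 0, 0.0003], 0], [[0.01, 0, 0.0003], 0], [[0.01, 0, 0.0003], 0]]'

```text
time: 12.5
tcp_pos: [0.5323, 0.2806, 0.0631]
orientation: [0.007, 1.0, 0.0, 0.001]
contact_force: [0.0, 1.4, 6.2]
width: 0.0001
grip_force: 3.4
```

Emit:
servo_tool --commands '[[[0.003, 0, 0.0001], 0], [[0.006, 0, 0.0001], 0], [[0.009, 0, 0.0001], 0], [[0.012, 0, 0.0001], 0], [[0.015, 0, 0.0001], 0], [[0.018, 0, 0.0001], 0], [[0.021, 0, 0.0001], 0], [[0.023, 0, 0.0001], 0], [[0.023, 0, 0.0001], 0]]'

```text
time: 13.4
tcp_pos: [0.5096, 0.281, 0.063]
orientation: [0.007, 1.0, 0.0, 0.001]
contact_force: [-0.5, 0.1, 8.2]
width: -0.0001
grip_force: 3.7
```

```bash
cat > look.py <<'E'
from h import *
import sys
s=get_state();print(s["time"],s["tcp_pos"],s["contact_force"])
a=read_camera("top");cv2.imwrite("pics/%s.png"%sys.argv[1],a)
m=cv2.inRange(cv2.cvtColor(a,cv2.COLOR_BGR2HSV),(100,120,40),(125,255,255));m[:150]=0;m[290:]=0;m[:,:140]=0;m[:,215:]=0
for col in range(160,194,3):
    q=np.where(m[:,col])[0]
    if len(q):print(col,q.min(),q.max(),plane("top",[[col,q.max()+.5]],.044)[0].round(4))
E
python3 look.py t4
```

```text
13.4 [0.5095584  0.28098117 0.06303933] [-0.52809598  0.07827425  8.21573025]
181 213 213 [0.5888 0.269  0.044 ]
184 213 223 [0.5673 0.2622 0.044 ]
187 219 230 [0.5523 0.2556 0.044 ]
```

Emit:
servo_tool --commands '[[[0, 0, -0.01], 0], [[0, 0, -0.03], 0], [[-0.01, 0, -0.06], 0], [[-0.02, 0, -0.09], 0], [[-0.034, 0, -0.09], 0], [[-0.034, 0, -0.09], 0], [[-0.034, 0, -0.09], 0]]'

```text
time: 14.15
tcp_pos: [0.5424, 0.28, 0.1519]
orientation: [0.007, 1.0, -0.0, -0.001]
contact_force: [0.6, -0.0, -0.1]
width: -0.0002
grip_force: 0.0
```

```bash
cat > lookw.py <<'E'
from h import *
import sys
s=get_state();print(s["time"],s["tcp_pos"],s["contact_force"])
c=get_calibration("wrist");a=read_camera("wrist");cv2.imwrite("pics/%s.png"%sys.argv[1],a);np.save(sys.argv[1]+".npy",c["pose"])
m=cv2.inRange(cv2.cvtColor(a,cv2.COLOR_BGR2HSV),(100,120,40),(130,255,255))
q=proj("wrist",[[.5,.281,.044]],c)[0].astype(int);print("px",q)
n,l=cv2.connectedComponents(m)
best=l[q[1],q[0]];print("label",best)
k=(l==best).astype(np.uint8) if best else m
ct=max(cv2.findContours(k,cv2.RETR_EXTERNAL,cv2.CHAIN_APPROX_NONE)[0],key=cv2.contourArea)
P=plane("wrist",ct.reshape(-1,2).astype(float),.0443,c)
print("x",P[:,0].min(),P[:,0].max(),"y",P[:,1].min(),P[:,1].max())
f=P[P[:,0]<P[:,0].min()+.02]; print("front y",f[:,1].min(),f[:,1].max())
E
python3 lookw.py w5
```

```text
14.15 [0.542364   0.27999105 0.1518888 ] [ 0.63227309 -0.00121789 -0.12147611]
px [284 164]
label 0
x 0.46100134352583505 0.5784852462148087 y 0.25594799903626003 0.3064967160500959
front y 0.2575654872513415 0.3064967160500959
```

View pics/w5.png

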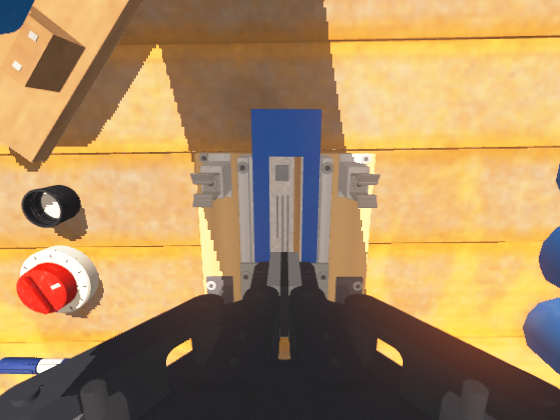

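The panel's front edge is at rows 110 to 112, so it has moved 33 mm, and its front y runs from 0.2575 to 0.3065. I'll press once more and drag it about 22 mm.

Emit:
servo_tool --commands '[[[0, 0, 0.025], 0], [[0, 0, 0.05], 0], [[0, 0, 0.07], 0], [[0, 0, 0.08], 0], [[0, 0, 0.084], 0], [[0, 0, 0.086], 0], [[0, 0, 0.0875], 0], [[0, 0, 0.0885], 0], [[0, 0, 0.0892], 0], [[0, 0, 0.0897], 0], [[0, 0, 0.0897], 0]]'

```text
time: 15.3
tcp_pos: [0.5432, 0.2803, 0.0631]
orientation: [0.007, 1.0, 0.0, 0.0]
contact_force: [-1.0, 0.0, 4.3]
width: 0.0002
grip_force: 2.0
```

Emit:
servo_tool --commands '[[[0.0, 0, 0.0003], 0], [[0.002, 0, 0.0003], 0], [[0.005, 0, 0.0003], 0], [[0.008, 0, 0.0003], 0], [[0.011, 0, 0.0003], 0], [[0.014, 0, 0.0003], 0], [[0.017, 0, 0.0003], 0], [[0.02, 0, 0.0003], 0], [[0.023, 0, 0.0003], 0], [[0.023, 0, 0.0003], 0]]'

```text
time: 16.3
tcp_pos: [0.5204, 0.2808, 0.0631]
orientation: [0.007, 1.0, 0.0, 0.001]
contact_force: [-0.9, 0.9, 5.2]
width: 0.0002
grip_force: 3.4
```

Emit:
servo_tool --commands '[[[0, 0, -0.01], 0], [[0, 0, -0.03], 0], [[0, 0, -0.06], 0], [[0, 0, -0.09], 0], [[0, 0, -0.09], 0], [[0, 0, -0.09], 0]]' --jaw -0.9

```text
time: 16.9
tcp_pos: [0.5201, 0.2805, 0.1531]
orientation: [0.007, 1.0, 0.0, 0.001]
contact_force: [0.1, -0.4, 0.1]
width: 0.0811
grip_force: 0.0
```

```bash
python3 lookw.py w6
```

```text
16.9 [0.52013265 0.28054293 0.15307788] [ 0.09709213 -0.42404482  0.06378629]
px [284 193]
label 0
x 0.43830166749757027 0.5677154104453932 y 0.2563923197555673 0.3071185917507225
front y 0.2581511252527971 0.3071185917507225
```

```bash
python3 - <<'E'
from h import *
shift([.544,-.095,.06],np.pi/2-.05)
E
```

```text
shift [-0.0294 -0.3751  0.0922] ang_y 1.557
twist 0.03618030595587829
```

The panel is 56 mm out and clear of the lips, and its centre is still over the bed. Before gripping it I'll touch the tray floor with the jaws at panel width, to get the fingertip height.

Emit:
servo_tool --commands '[[[-0.002, -0.03, 0], 0.005], [[-0.005, -0.065, 0], 0.01], [[-0.009, -0.105, 0], 0.015], [[-0.013, -0.145, 0], 0.02], [[-0.017, -0.185, 0], 0.025], [[-0.021, -0.225, 0], 0.03], [[-0.024, -0.265, 0], 0.036], [[-0.027, -0.305, 0.01], 0.036], [[-0.029, -0.34, 0.03], 0.036], [[-0.029, -0.365, 0.06], 0.036], [[-0.029, -0.375, 0.09], 0.036], [[-0.029, -0.375, 0.11], 0.036]]' --jaw -0.176

```text
time: 18.15
tcp_pos: [0.5427, -0.0962, 0.0394]
orientation: [0.026, 1.0, 0.0, -0.002]
contact_force: [-0.3, 0.6, -0.4]
width: 0.05
grip_force: 0.0
```

Emit:
servo_tool --commands '[[[0, 0, 0.005], 0], [[0, 0, 0.009], 0], [[0, 0, 0.012], 0], [[0, 0, 0.014], 0], [[0, 0, 0.016], 0], [[0, 0, 0.018], 0], [[0, 0, 0.019], 0], [[0, 0, 0.02], 0], [[0, 0, 0.02], 0]]'

```text
time: 19.05
tcp_pos: [0.5439, -0.0948, 0.0223]
orientation: [0.025, 1.0, 0.0, 0.0]
contact_force: [-0.0, -0.4, -0.5]
width: 0.0505
grip_force: 0.0
```

Emit:
servo_tool --commands '[[[0, 0, 0.0007], 0], [[0, 0, 0.0014], 0], [[0, 0, 0.0021], 0], [[0, 0, 0.0021], 0]]'

```text
time: 19.45
tcp_pos: [0.5439, -0.0948, 0.0201]
orientation: [0.025, 1.0, 0.0, -0.0]
contact_force: [0.6, -0.1, 0.0]
width: 0.0501
grip_force: 0.0
```

Emit:
servo_tool --commands '[[[0, 0, 0.0005], 0], [[0, 0, 0.001], 0], [[0, 0, 0.001], 0]]'

```text
time: 19.75
tcp_pos: [0.5439, -0.0948, 0.02]
orientation: [0.025, 1.0, -0.0, 0.0]
contact_force: [-3.3, 0.8, 11.7]
width: 0.0504
grip_force: 5.7
```

Contact came at TCP z = 0.0200, so the tip reach at a 50 mm opening is 16 mm. Now back to grip the overhanging end of the panel.

Emit:
servo_tool --commands '[[[0, 0, -0.02], 0], [[0, 0, -0.06], 0], [[0, 0.02, -0.1], 0], [[0, 0.05, -0.13], 0], [[0.01, 0.09, -0.133], 0], [[0.02, 0.13, -0.133], 0], [[0.03, 0.17, -0.133], 0], [[0.04, 0.21, -0.133], 0], [[0.05, 0.25, -0.133], -0.01], [[0.055, 0.29, -0.133], -0.02], [[0.058, 0.33, -0.133], -0.03], [[0.06, 0.36, -0.13], -0.036]]' --jaw -0.5 --force 25

```text
time: 20.95
tcp_pos: [0.5016, 0.27, 0.1496]
orientation: [0.006, 1.0, 0.0, 0.0]
contact_force: [0.6, 0.1, 0.5]
width: 0.0644
grip_force: 0.0
```

```bash
python3 lookw.py w7; python3 - <<'E'
from h import *
shift([.478,.282,.055],np.pi/2-.014)
E
```

```text
20.95 [0.50155858 0.27001964 0.1495514 ] [0.55060877 0.12243301 0.52780695]
px [298 217]
label 0
x 0.4382627870557294 0.5672860031593687 y 0.25669179940708675 0.30684006201879577
front y 0.25806846881236245 0.30684006201879577
shift [0.0236 0.0088 0.094 ] ang_y 1.5599
twist 0.003136116283027679
```

Emit:
servo_tool --commands '[[[0.012, 0.005, 0.02], 0], [[0.0236, 0.009, 0.04], 0], [[0.0236, 0.009, 0.06], 0], [[0.0236, 0.009, 0.06], 0], [[0.0236, 0.009, 0.06], 0]]'

```text
time: 21.5
tcp_pos: [0.4787, 0.277, 0.0895]
orientation: [0.007, 1.0, -0.0, -0.0]
contact_force: [0.4, -0.4, 0.2]
width: 0.0641
grip_force: 0.0
```

Next, y +5 mm, x −1 mm, z −34.5 mm.

Emit:
servo_tool --commands '[[[0.001, 0.005, 0], 0], [[0.001, 0.005, 0.008], 0], [[0.001, 0.005, 0.016], 0], [[0.001, 0.005, 0.023], 0], [[0.001, 0.005, 0.029], 0], [[0.001, 0.005, 0.0345], 0], [[0.001, 0.005, 0.0345], 0]]'

```text
time: 22.2
tcp_pos: [0.4772, 0.2819, 0.0538]
orientation: [0.007, 1.0, -0.0, -0.001]
contact_force: [-1.1, -0.8, -0.1]
width: 0.0641
grip_force: 0.0
```

Emit:
servo_tool --commands '[[[0, 0, 0], 0], [[0, 0, 0], 0], [[0, 0, 0], 0], [[0, 0, 0], 0]]' --jaw 1

```text
time: 22.6
tcp_pos: [0.4776, 0.2821, 0.0549]
orientation: [0.007, 1.0, 0.0, 0.0]
contact_force: [0.2, 0.4, -0.0]
width: 0.0488
grip_force: 29.1
```

Emit:
servo_tool --commands '[[[0.004, 0, -0.0005], 0], [[0.01, 0, -0.0005], 0], [[0.018, 0, -0.0005], 0], [[0.026, 0, -0.0005], 0], [[0.034, 0, -0.0005], 0], [[0.042, 0, -0.001], 0], [[0.05, 0, -0.003], 0], [[0.056, 0, -0.008], 0], [[0.06, 0, -0.016], 0], [[0.06, 0, -0.026], 0], [[0.06, 0, -0.036], 0], [[0.06, 0, -0.046], 0]]'

```text
time: 23.8
tcp_pos: [0.4179, 0.283, 0.1019]
orientation: [0.007, 1.0, 0.0, 0.0]
contact_force: [-0.7, 0.6, -1.5]
width: 0.0489
grip_force: 29.0
```

Emit:
servo_tool --commands '[[[0, 0, -0.015], 0], [[0, 0, -0.03], 0], [[0, 0, -0.05], 0], [[0, 0, -0.06], 0], [[0, 0, -0.06], 0]]'

```text
time: 24.3
tcp_pos: [0.418, 0.2831, 0.1621]
orientation: [0.007, 1.0, 0.001, 0.001]
contact_force: [-0.2, 1.0, -0.7]
width: 0.049
grip_force: 29.0
```

```bash
python3 lookw.py w8; python3 - <<'E'
from h import *
s=get_state();print(s["width"],s["grip_force"])
shift([.544,-.095,.12],np.pi/2-.05)
E
```

```text
24.3 [0.41804215 0.28307939 0.16214583] [-0.18448311  0.982416   -0.72604579]
px [282 305]
label 0
x 0.26580207120518107 0.43837234877011416 y 0.04939190558391826 0.20560770300345071
front y 0.14689233069688878 0.19943798861452994
0.04908369351034423 29.044275283813477
shift [-0.1315 -0.3761  0.0411] ang_y 1.5569
twist 0.03608415221435424
```

View pics/w8.png

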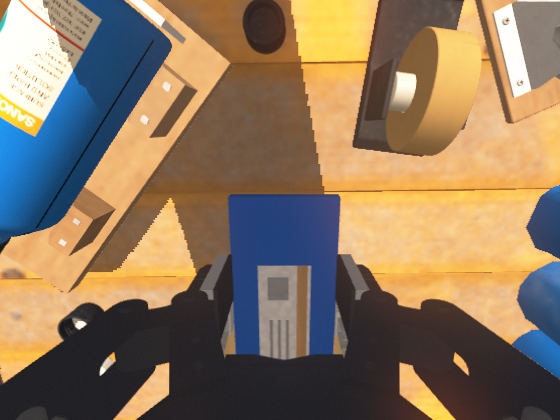

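The panel is held with its label up and its front edge at row 195. I'll check its tilt against the predicted position.

```bash
python3 - <<'E'
from h import *
c=get_calibration("wrist");t=get_state()["tcp_pos"]
for dz in(-.004,0,.004):print(dz,proj("wrist",[[t[0]-.0395,t[1]+.025,t[2]-.0107+dz],[t[0]-.0395,t[1]-.025,t[2]-.0107+dz]],c).round(1).tolist())
a=cv2.imread("pics/w8.png");m=cv2.inRange(cv2.cvtColor(a,cv2.COLOR_BGR2HSV),(100,120,40),(130,255,255))
for r in(200,220,240):
    q=np.where(m[r,200:370])[0]+200;print(r,q.min(),q.max())
print(np.where(m[:,250])[0][np.where(m[:,250])[0]>150].min(),np.where(m[:,320])[0][np.where(m[:,320])[0]>150].min())
E
```

```text
-0.004 [[338.1, 192.6], [227.8, 194.2]]
0 [[339.6, 194.4], [226.3, 196.0]]
0.004 [[341.2, 196.4], [224.6, 198.0]]
200 229 329
220 230 332
240 231 337
195 197
```

Emit:
servo_tool --commands '[[[0, 0, -0.02], 0], [[0, 0, -0.045], 0], [[0, -0.015, -0.07], 0], [[-0.01, -0.045, -0.08], 0], [[-0.02, -0.08, -0.08], 0], [[-0.03, -0.115, -0.08], 0.01], [[-0.045, -0.155, -0.08], 0.02], [[-0.06, -0.195, -0.08], 0.03], [[-0.078, -0.235, -0.08], 0.036], [[-0.096, -0.275, -0.08], 0.036], [[-0.11, -0.315, -0.08], 0.036], [[-0.122, -0.345, -0.08], 0.036]]'

```text
time: 25.55
tcp_pos: [0.535, -0.0662, 0.2395]
orientation: [0.025, 1.0, 0.0, -0.001]
contact_force: [0.8, 0.1, -0.9]
width: 0.049
grip_force: 29.0
```

Emit:
servo_tool --commands '[[[-0.005, -0.018, 0.01], 0], [[-0.0095, -0.031, 0.03], 0], [[-0.0095, -0.031, 0.055], 0], [[-0.0095, -0.031, 0.08], 0], [[-0.0095, -0.031, 0.105], 0], [[-0.0095, -0.031, 0.13], 0], [[-0.0095, -0.031, 0.15], 0], [[-0.0095, -0.031, 0.15], 0], [[-0.0095, -0.031, 0.15], 0]]'

```text
time: 26.45
tcp_pos: [0.5425, -0.0952, 0.0903]
orientation: [0.025, 1.0, 0.0, -0.001]
contact_force: [-0.0, 0.2, -0.4]
width: 0.0487
grip_force: 29.0
```

```bash
python3 - <<'E'
from h import *
s=get_state();print(s["time"],s["tcp_pos"],s["width"],s["grip_force"],s["contact_force"])
shift([.544,-.095,.0215],np.pi/2-.05)
a=read_camera("top");cv2.imwrite("pics/t9.png",a)
E
```

```text
26.45 [ 0.54251568 -0.09517768  0.0902985 ] 0.04869439040903986 29.021973609924316 [-0.02248809  0.19579724 -0.40924945]
shift [-0.0016  0.0002  0.0688] ang_y 1.521
twist 0.0001886580051730924
```

Emit:
servo_tool --commands '[[[-0.001, 0, 0.015], 0], [[-0.001, 0, 0.03], 0], [[-0.001, 0, 0.042], 0], [[-0.001, 0, 0.052], 0], [[-0.001, 0, 0.058], 0], [[-0.001, 0, 0.062], 0], [[-0.001, 0, 0.064], 0], [[-0.001, 0, 0.066], 0], [[-0.001, 0, 0.0675], 0], [[-0.001, 0, 0.0675], 0], [[-0.001, 0, 0.0675], 0]]'

```text
time: 27.6
tcp_pos: [0.5437, -0.0953, 0.0233]
orientation: [0.025, 1.0, 0.0, 0.0]
contact_force: [-0.1, -0.2, -0.1]
width: 0.0488
grip_force: 29.0
```

Emit:
servo_tool --commands '[[[0, 0, 0.0006], 0], [[0, 0, 0.0012], 0], [[0, 0, 0.0012], 0]]'

```text
time: 27.9
tcp_pos: [0.5437, -0.0952, 0.022]
orientation: [0.025, 1.0, 0.0, 0.0]
contact_force: [-0.2, -0.1, -0.6]
width: 0.0493
grip_force: 29.0
```

Emit:
servo_tool --commands '[[[0, 0, 0.0005], 0], [[0, 0, 0.001], 0], [[0, 0, 0.001], 0]]'

```text
time: 28.2
tcp_pos: [0.5437, -0.0953, 0.021]
orientation: [0.025, 1.0, 0.0, 0.0]
contact_force: [0.1, 0.0, -0.3]
width: 0.0486
grip_force: 29.1
```

Emit:
servo_tool --commands '[[[0, 0, 0.0004], 0], [[0, 0, 0.0007], 0], [[0, 0, 0.0007], 0]]'

```text
time: 28.5
tcp_pos: [0.5437, -0.0952, 0.0209]
orientation: [0.025, 1.0, -0.0, 0.0]
contact_force: [-2.0, 0.5, 8.7]
width: 0.049
grip_force: 30.0
```

Emit:
servo_tool --commands '[[[0, 0, -0.0005], 0], [[0, 0, -0.0005], 0], [[0, 0, -0.0005], 0], [[0, 0, -0.0005], 0]]' --jaw -0.45

```text
time: 28.9
tcp_pos: [0.5437, -0.0952, 0.0207]
orientation: [0.025, 1.0, 0.0, -0.0]
contact_force: [0.2, 0.5, 0.3]
width: 0.0618
grip_force: 0.0
```

Emit:
servo_tool --commands '[[[0, 0, -0.01], 0], [[0, 0, -0.025], 0], [[0, 0, -0.05], 0], [[0, 0, -0.08], 0], [[0, 0, -0.12], 0], [[0.02, 0, -0.16], 0], [[0.05, 0, -0.2], 0], [[0.08, 0, -0.22], 0], [[0.09, 0, -0.22], 0], [[0.09, 0, -0.22], 0]]'

```text
time: 29.9
tcp_pos: [0.453, -0.0907, 0.2414]
orientation: [0.025, 1.0, -0.0, 0.001]
contact_force: [0.1, 1.0, -0.3]
width: 0.0619
grip_force: 0.0
```

```bash
python3 - <<'E'
from h import *
s=get_state();print(s["time"],s["tcp_pos"],s["width"])
c=get_calibration("wrist");w=read_camera("wrist");t=read_camera("top")
cv2.imwrite("pics/w10.png",w);cv2.imwrite("pics/t10.png",t)
for n,a,cc in(("wrist",w,c),("top",t,get_calibration("top"))):
    m=cv2.inRange(cv2.cvtColor(a,cv2.COLOR_BGR2HSV),(100,120,40),(130,255,255))
    m=cv2.morphologyEx(m,cv2.MORPH_OPEN,np.ones((3,3)))
    for ct in cv2.findContours(m,cv2.RETR_EXTERNAL,cv2.CHAIN_APPROX_NONE)[0]:
        if cv2.contourArea(ct)<300: continue
        b=cv2.boxPoints(cv2.minAreaRect(ct));P=plane(n,b,.010,cc);ctr=P.mean(0)
        if abs(ctr[0]-.57)<.08 and abs(ctr[1]+.127)<.1: print(n,P[:,:2].round(4).tolist(),ctr.round(4),np.linalg.norm(P-np.roll(P,1,0),axis=1).round(4))
# timer / cap / marker unchanged in the top picture?  bar still open?
o=cv2.imread("pics/top0.png");d=cv2.absdiff(o,t).max(2)
for nm,(u0,u1,v0,v1) in dict(things=(245,315,150,250),tray=(318,365,180,268),press=(140,220,130,262)).items():print(nm,(d[v0:v1,u0:u1]>40).sum())
E
```

```text
29.9 [ 0.45300522 -0.0906953   0.24138229] 0.06188479540311077
wrist [[0.4992, -0.1983], [0.5006, -0.1488], [0.6328, -0.1581], [0.6314, -0.2122]] [ 0.566  -0.1793  0.01  ] [0.1329 0.0495 0.1325 0.0542]
wrist [[0.502, -0.1176], [0.5044, -0.0696], [0.634, -0.074], [0.6314, -0.1263]] [ 0.5679 -0.0969  0.01  ] [0.1297 0.048  0.1297 0.0524]
top [[0.5082, -0.0706], [0.6364, -0.0765], [0.6351, -0.1262], [0.5067, -0.1197]] [ 0.5716 -0.0982  0.01  ] [0.0491 0.1283 0.0498 0.1286]
things 2555
tray 1625
press 7790
```

```bash
python3 - <<'E'
from h import *
b=read_camera("side");s3=cv2.imread("pics/s3.png");s0=cv2.imread("pics/side0.png")
cnt=lambda p,q,r:int((cv2.absdiff(p,q).max(2)[r[0]:r[1],r[2]:r[3]]>40).sum())
print("bar region now vs open",cnt(b,s3,(110,150,245,290)),"vs shut",cnt(b,s0,(110,150,245,290)))
print("things now vs start",cnt(b,s0,(195,255,250,370)))
t=get_state();print(t["contact_force"],t["qvel"].round(3))
E
```

```text
bar region now vs open 1674 vs shut 1784
things now vs start 3902
[-0.19412586  0.21755906 -0.69763004] [ 0.     0.012 -0.001 -0.     0.003 -0.003]
```

```bash
python3 - <<'E'
from h import *
t=cv2.imread("pics/t10.png");o=cv2.imread("pics/top0.png")
H=np.array([.6225,.28,.0745])
for th in(0,1.95):
    P=[H+np.array([-.11*np.cos(th),y,.11*np.sin(th)]) for y in(-.03,-.015,0,.015,.03)]
    for nm,im in(("start",o),("now",t)):
        print(th,nm,[im[int(round(v)),int(round(u))].tolist() for u,v in proj("top",P)])
g=lambda im,lo,hi,r:[(len(k:=np.argwhere(cv2.inRange(cv2.cvtColor(im,cv2.COLOR_BGR2HSV)[r[0]:r[1],r[2]:r[3]],lo,hi))),k.mean(0).round(1).tolist())]
print("red knob",[g(im,(170,150,60),(180,255,255),(180,230,250,300)) for im in(o,t)])
print("cap",[g(im,(0,0,0),(180,120,60),(225,250,258,282)) for im in(o,t)])
E
```

```text
0 start [[108, 118, 119], [107, 117, 120], [106, 116, 119], [106, 117, 119], [105, 115, 117]]
0 now [[240, 252, 255], [239, 251, 255], [240, 252, 255], [239, 251, 255], [168, 219, 247]]
1.95 start [[59, 90, 119], [59, 89, 116], [57, 88, 115], [61, 90, 116], [120, 170, 209]]
1.95 now [[222, 236, 241], [223, 238, 242], [222, 237, 241], [221, 236, 240], [219, 234, 238]]
red knob [[(0, [nan, nan])], [(0, [nan, nan])]]
cap [[(2, [11.5, 12.5])], [(0, [nan, nan])]]<stdin>:8: RuntimeWarning: Mean of empty slice.
  ret = um.true_divide(
```

The rod shows as uniform steel at its open position, and the bed is bare where the bar used to lie shut. The panel lies flat in the tray, so I'm handing the job in.

```bash
python3 -c "
from bench import *
print(close_job())"
```

```text
the job is handed in; nothing more can be done
None
```

The clamp bar is open, and the panel lies flat and label up in the tray beside the old one. It took about 30 s, with under 10 N of measured force on the label; the timer, cap and marker were not re-measured, but the arm registered no contact with them.

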